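# Line up the bar things by height on the walnut strip

## Task

Tidy the bar: line up the pepper mill, the brass jigger, the bottle stopper and the tea light in order of height on the walnut strip, each in the middle of its own cork pad. The tallest goes on the pad next to the brass post and the shortest on the pad at the far end. Keep each one the same way up as it stands now and set it down rather than dropping it or knocking it over.

Things in the scene. Friction and masses are not known exactly. Their poses are not given: they have to be found in the camera images.
- pepper_mill: wooden pepper mill, 140 mm tall, the tallest: body up to 58 mm across and 101 mm high, then a round head 50 mm across from 102 to 129 mm (grip it 122 mm up), small metal button on top. 0.18 kg. Loose, stands to the right of the strip at the start, about 75 mm or more (centres) from the other three. Origin: centre of its underside; z up
- jigger: brass double jigger (hourglass bar measure), 91 mm tall, second tallest, on its wider 44 mm cup; to the grip it is solid, a nearly straight 44 mm cylinder (grip 75 mm up). 0.12 kg. Loose, stands to the right of the strip at the start, about 75 mm or more (centres) from the other three. Origin: centre of its underside; z up
- bottle_stopper: bottle stopper standing on its brass knob, 51 mm tall, third tallest: knob 35 mm across, 22 mm high, above it a black rubber cone up to 22 mm across (grip 38 mm up). 0.07 kg. Loose, stands to the right of the strip at the start, about 75 mm or more (centres) from the other three. Origin: centre of its underside; z up
- tea_light: tea light (candle in a plain metal cup), 38 mm across, 15 mm tall, the shortest. 0.03 kg. Loose, stands to the right of the strip at the start, about 75 mm or more (centres) from the other three. Origin: centre of its underside; z up
- pad_a: flat round cork pad, 64 mm across (68 mm with its brass rim), 3 mm thick; one of four alike in a row, 90 mm between centres, on a fixed dark walnut strip 80 x 450 x 14 mm lying flat on the worktop. Origin: centre of its underside, 14 mm above the worktop; things stand on it 17 mm above the worktop. z up, y along the strip. Which letter lies where in the row differs every time
- pad_b: flat round cork pad, 64 mm across (68 mm with its brass rim), 3 mm thick; one of four alike in a row, 90 mm between centres, on a fixed dark walnut strip 80 x 450 x 14 mm lying flat on the worktop. Origin: centre of its underside, 14 mm above the worktop; things stand on it 17 mm above the worktop. z up, y along the strip. Which letter lies where in the row differs every time
- pad_c: flat round cork pad, 64 mm across (68 mm with its brass rim), 3 mm thick; one of four alike in a row, 90 mm between centres, on a fixed dark walnut strip 80 x 450 x 14 mm lying flat on the worktop. Origin: centre of its underside, 14 mm above the worktop; things stand on it 17 mm above the worktop. z up, y along the strip. Which letter lies where in the row differs every time
- pad_d: flat round cork pad, 64 mm across (68 mm with its brass rim), 3 mm thick; one of four alike in a row, 90 mm between centres, on a fixed dark walnut strip 80 x 450 x 14 mm lying flat on the worktop. Origin: centre of its underside, 14 mm above the worktop; things stand on it 17 mm above the worktop. z up, y along the strip. Which letter lies where in the row differs every time
- brass_post: small turned brass post, 22 mm across at the foot, 48 mm tall, fixed on one end of the walnut strip (which end differs every time), in line with the row; the pads' centres lie 70, 160, 250 and 340 mm from it. The strip's other end has only a low 8 mm wooden stop. Origin: centre of its underside, z up
- cork1: wine cork lying on the worktop among the four things, 23 mm thick, 45 mm long along its y; no part of the job. Origin: centre of its underside. (Beware of the wall cabinets over the back of the worktop: fronts and pulls from x = 0.53 m on, undersides 0.46 m up; lemons lie right of y = -0.46 m, other clutter beyond x = 0.57 m)

How it is judged:
At the end, for the whole second after the job is handed in: Counted from the brass post, the four pads carry the pepper mill, the jigger, the bottle stopper and the tea light, each within 14 mm of the pad's centre, standing on it upright (within 0.12 rad), released and at rest (((horizontal distance between pepper_mill and pad_a below 0.014 m and z of pepper_mill in the frame of pad_a below 0.008 m and horizontal distance between pad_a and brass_post between 0.025 and 0.115 m) or (horizontal distance between pepper_mill and pad_b below 0.014 m and z of pepper_mill in the frame of pad_b below 0.008 m and horizontal distance between pad_b and brass_post between 0.025 and 0.115 m) or (horizontal distance between pepper_mill and pad_c below 0.014 m and z of pepper_mill in the frame of pad_c below 0.008 m and horizontal distance between pad_c and brass_post between 0.025 and 0.115 m) or (horizontal distance between pepper_mill and pad_d below 0.014 m and z of pepper_mill in the frame of pad_d below 0.008 m and horizontal distance between pad_d and brass_post between 0.025 and 0.115 m)) and angle between each of pepper_mill, jigger, bottle_stopper, tea_light's own z axis and vertical below 0.12 rad and linear speed of each of pepper_mill, jigger, bottle_stopper, tea_light below 0.02 m/s and contact force between the fingers and pepper_mill below 0.05 N and ((horizontal distance between jigger and pad_a below 0.014 m and z of jigger in the frame of pad_a below 0.008 m and horizontal distance between pad_a and brass_post between 0.115 and 0.205 m) or (horizontal distance between jigger and pad_b below 0.014 m and z of jigger in the frame of pad_b below 0.008 m and horizontal distance between pad_b and brass_post between 0.115 and 0.205 m) or (horizontal distance between jigger and pad_c below 0.014 m and z of jigger in the frame of pad_c below 0.008 m and horizontal distance between pad_c and brass_post between 0.115 and 0.205 m) or (horizontal distance between jigger and pad_d below 0.014 m and z of jigger in the frame of pad_d below 0.008 m and horizontal distance between pad_d and brass_post between 0.115 and 0.205 m)) and contact force between the fingers and jigger below 0.05 N and ((horizontal distance between bottle_stopper and pad_a below 0.014 m and z of bottle_stopper in the frame of pad_a below 0.008 m and horizontal distance between pad_a and brass_post between 0.205 and 0.295 m) or (horizontal distance between bottle_stopper and pad_b below 0.014 m and z of bottle_stopper in the frame of pad_b below 0.008 m and horizontal distance between pad_b and brass_post between 0.205 and 0.295 m) or (horizontal distance between bottle_stopper and pad_c below 0.014 m and z of bottle_stopper in the frame of pad_c below 0.008 m and horizontal distance between pad_c and brass_post between 0.205 and 0.295 m) or (horizontal distance between bottle_stopper and pad_d below 0.014 m and z of bottle_stopper in the frame of pad_d below 0.008 m and horizontal distance between pad_d and brass_post between 0.205 and 0.295 m)) and contact force between the fingers and bottle_stopper below 0.05 N and ((horizontal distance between tea_light and pad_a below 0.014 m and z of tea_light in the frame of pad_a below 0.008 m and horizontal distance between pad_a and brass_post between 0.295 and 0.385 m) or (horizontal distance between tea_light and pad_b below 0.014 m and z of tea_light in the frame of pad_b below 0.008 m and horizontal distance between pad_b and brass_post between 0.295 and 0.385 m) or (horizontal distance between tea_light and pad_c below 0.014 m and z of tea_light in the frame of pad_c below 0.008 m and horizontal distance between pad_c and brass_post between 0.295 and 0.385 m) or (horizontal distance between tea_light and pad_d below 0.014 m and z of tea_light in the frame of pad_d below 0.008 m and horizontal distance between pad_d and brass_post between 0.295 and 0.385 m)) and contact force between the fingers and tea_light below 0.05 N); the robot touches nothing.
It fails at once if a thing is dropped or knocked over (it moves faster than 0.7 m/s with no finger on it, as after a fall of 25 mm, or it leans by more than 60 degrees) ((linear speed of pepper_mill above 0.7 m/s and contact force between the fingers and pepper_mill below 0.05 N) or (linear speed of jigger above 0.7 m/s and contact force between the fingers and jigger below 0.05 N) or (linear speed of bottle_stopper above 0.7 m/s and contact force between the fingers and bottle_stopper below 0.05 N) or (linear speed of tea_light above 0.7 m/s and contact force between the fingers and tea_light below 0.05 N) or angle between any of pepper_mill, jigger, bottle_stopper, tea_light's own z axis and vertical above 1.05 rad).
It also fails if it takes over 120 s, if anything falls off the work surface, if the arm or the gripper's body presses on something with over 40 N, if the wrist force passes 120 N, or if a joint passes its speed limit or range.

## Robot

A 6-joint arm with a two-finger parallel gripper is mounted at the origin on a cart in front of the work surface, level with it; the furniture and walls round the work are solid. World frame = base frame: x ahead of the robot, y to its left, z up, the work surface at z = 0. Lengths are in m, angles in rad, forces in N, time in s.
With the tool pointing down it reaches from about 0.325 to 0.85 m from the base axis. Payload 4.4 kg.
Tool frame: the origin (TCP) lies midway between the tips of the shut fingers; the grasp point (between the pads) lies behind it (robot.grip_depth is the z of the grasp point in the tool frame, in m); z points along the fingers, y is the direction in which the jaws open and shut (so a half turn about z gives the same grasp; the last joint's range is limited). The gripper opens to 94 mm and grips with 3 to 60 N. Pads are 16 mm wide; open, the fingers measure 119 mm over their backs; the gripper's body (75 mm by 177 mm) begins 78 mm behind the grasp point.
Start: joints at [1.137, 0.207, 1.542, -0, 1.393, -0.15], TCP at [0.161, 0.552, 0.205] pointing down, gripper open.
Joint ranges: [-2.73, 2.73], [-0.86, 2.22], [0.23, 2.46], [-1.11, 4.25], [0.08, 2.63], [-2.82, 2.82]. Speed limits (rad/s): [2.79, 2.79, 3.14, 3.14, 3.14, 3.14].

## Interface

Orientations are given as a rotation vector (axis times angle).
In Python, from rig import robot, cams gives the robot as it stands.
- The arm moves only by the tool arm_command, never from a script. Its argument "steps" is one flat list of numbers, 7 for each row, row after row: the opening, from 0 (shut) to 1 (fully open), then the shift along the tool's x, y, z in units of 30 mm (1.0 is 30 mm), then the turn, a rotation vector about the tool's x, y, z in units of 6 degrees (1.0 is 6 degrees). A call has 1 to 12 rows; each row shifts and turns the commanded pose from where the row before left it, along the tool's axes as they then stand; what a row does not reach is not made up. A row lasts 1/12 s, in which the tool goes at most 41.7 mm and 7.16 degrees, less where a joint would pass 70% of its speed; a pose out of reach is approached as far as the arm can. A call is refused whole if a number of a shift passes 1 or a number of a turn 1, either way. A call with a gripper value outside its range is refused whole. The fingers move at their own pace and stop on an object; "grip_force" is the grip in N (left out, the last holds). Time passes only in rows, so rows that do not move let the fingers close. It gives the time, the measured TCP pose, the force and the opening at its end, in the units of the state.
- robot.read_state(): the state, without advancing time (a new reading comes with each control period).
- cams.capture(name): name is "side" or "top" or "wrist"; returns a dict with "img" (384x512x3 uint8, red, green, blue), "fx", "fy", "cx", "cy" (pixels), "rvec" (rotation vector, rad) and "tvec" (3), from world to camera coordinates, as OpenCV has them. Camera axes: x right, y down, z forward; pixel columns grow to the right and rows downward; lengths in m; the calibration is good to about 2 mm. A picture is of the moment at which its call begins. There is no depth.
- robot.hand_in(): hands the job in, once; it reports no verdict.
The state is a dict: "time": time; "joint_positions": joint angles; "dq": joint speeds; "effort": joint torques, N m; "eef_pos": TCP position; "tcp_rot": TCP orientation; "wrist_force": force on the tool from outside, world axes, zero at the start; "wrist_torque": the same for the moment, N m; "finger_gap": finger opening in m.
Only numpy, scipy, OpenCV 4.12 (cv2) and the standard library are available. Lean on these libraries where they do the work, as an engineer would, in place of code of your own. Each camera call takes 0.05 s, during which the arm holds its last target.

## Working session

There is one attempt and no reset: what is moved stays moved. The work goes in short steps, Python scripts to look and compute and a tool call to move; the robot and the scene stay as the last step left them, time stands still between calls to the robot, and variables do not carry over. Pictures are saved under pics/ and viewed, and the job is handed in when it is done.

Besides the shell and the picture viewer there is one more tool, called after "Call:" as name(argument=value, ...) on one line, values as JSON. arm_command: Moves the arm, as the interface text tells. Its arguments: {"type":"object","properties":{"steps":{"type":"array"},"grip_force":{"type":"number"}},"required":["steps"]}

```bash
mkdir -p pics; ls
python3 - <<'E'
from rig import robot,cams
import cv2
s=robot.read_state()
for k,v in s.items(): print(k,v)
print(robot.grip_depth)
for n in ("top","side","wrist"):
    c=cams.capture(n); cv2.imwrite(f"pics/{n}0.png",c["img"][:,:,::-1]); print(n,c["fx"],c["fy"],c["cx"],c["cy"],c["rvec"],c["tvec"])
E
```

```text
pics
time 0.0
joint_positions [ 1.13649104e+00  2.07402408e-01  1.54289968e+00 -7.15533766e-06
  1.39348256e+00 -1.50529687e-01]
dq [ 6.94684158e-04  1.22027308e-03  9.29879785e-04 -3.50276223e-04
  1.40442764e-03  3.99064392e-05]
effort [-6.28954986e-04 -3.70879483e+01 -2.81413919e+01  6.96289027e-02
  3.62184830e-02 -1.93867786e-04]
eef_pos [0.16068814 0.55128026 0.20432653]
tcp_rot [-0.44416889 -3.10940188  0.00329955]
wrist_force [ 0.68744656 -0.32094082 -0.34186847]
wrist_torque [ 0.00497769 -0.06344611  0.01262619]
finger_gap 0.09390033923161832
-0.0188
top 468.1576769763847 468.1576769763847 250.69357266274997 187.04570409902394 [ 2.15894146 -2.21490599  0.08511996] [0.00785385 0.43733427 1.71239923]
side 452.00883820812555 452.00883820812555 257.8704866391198 191.96275935715576 [ 2.13108017 -0.67869798  0.30741705] [-0.31911036  0.18239658  1.07134045]
wrist 338.60175240550325 338.60175240550325 259.87326027535374 189.2507725795592 [-2.35017425 -1.76205513 -0.21567983] [-0.57291845 -0.02455703  0.39114839]
```

View pics/top0.png

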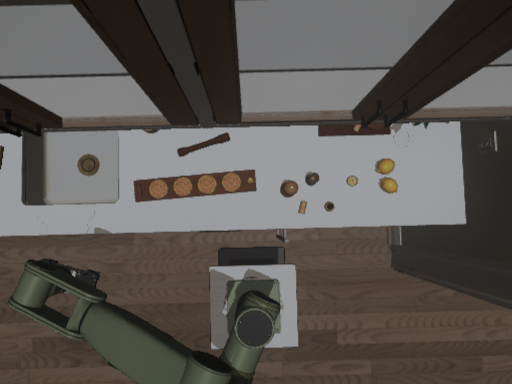

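View pics/side0.png

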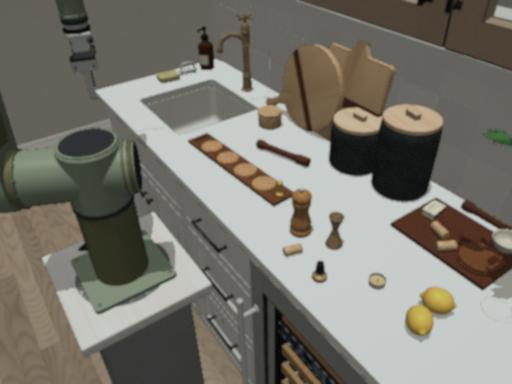

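View pics/wrist0.png

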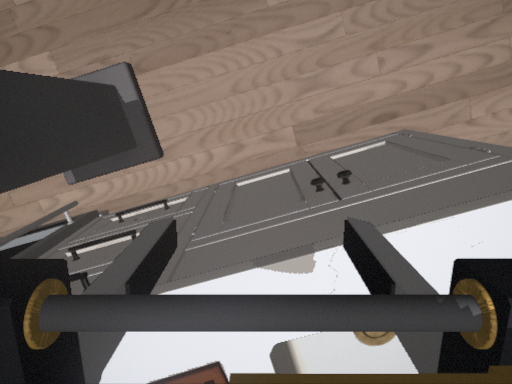

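The top view shows the strip with its pads at about (158..231, 182..188) and the post near (250,181). The objects are at mill (290,188), jigger (313,178), stopper (329,206), tea light (352,181) and cork (303,207). I'll enlarge this area to measure.

```bash
cat > h.py <<'E'
import numpy as np,cv2
from rig import robot,cams
from scipy.spatial.transform import Rotation as R
def ray(c,u,v):
    Rm=R.from_rotvec(c["rvec"]).as_matrix(); o=-Rm.T@np.array(c["tvec"])
    d=Rm.T@np.array([(u-c["cx"])/c["fx"],(v-c["cy"])/c["fy"],1.]); return o,d/np.linalg.norm(d)
def onz(c,u,v,z):
    o,d=ray(c,u,v); return o+d*(z-o[2])/d[2]
def proj(c,p):
    q=R.from_rotvec(c["rvec"]).as_matrix()@np.array(p)+np.array(c["tvec"]); return c["fx"]*q[0]/q[2]+c["cx"],c["fy"]*q[1]/q[2]+c["cy"]
E
python3 - <<'E'
from h import *
c=cams.capture("top");cv2.imwrite("pics/t1.png",cv2.resize(c["img"][145:225,130:390,::-1],None,fx=3,fy=3,interpolation=cv2.INTER_CUBIC))
s=cams.capture("side");cv2.imwrite("pics/s1.png",cv2.resize(s["img"][130:300,180:440,::-1],None,fx=3,fy=3,interpolation=cv2.INTER_CUBIC))
print(ray(c,250,180)[0],ray(s,250,180)[0])
hsv=cv2.cvtColor(c["img"],cv2.COLOR_RGB2HSV)
roi=np.zeros((384,512),np.uint8); roi[145:222,130:375]=1
m=((hsv[:,:,1]>60)|(hsv[:,:,2]<120)).astype(np.uint8)*roi
n,l,st,ce=cv2.connectedComponentsWithStats(m)
for i in range(1,n): 
  if st[i,4]>8: print("top",st[i],ce[i].round(1),onz(c,*ce[i],0.0).round(3))
# cork pads: brighter orange
m=((hsv[:,:,1]>90)&(hsv[:,:,2]>130)).astype(np.uint8)*roi
n,l,st,ce=cv2.connectedComponentsWithStats(m)
for i in range(1,n): 
  if st[i,4]>8: print("pad",st[i],ce[i].round(1),onz(c,*ce[i],0.017).round(4))
E
```

```text
[0.3124777  0.00756245 1.73952136] [-0.14640058 -0.80324491  0.78500622]
top [177 145  36  12 198] [190.  149.2] [0.586 0.22  0.   ]
top [ 133  170  124   32 2664] [194.5 185.5] [0.45  0.206 0.   ]
top [305 172  14  14 154] [311.2 178.3] [ 0.466 -0.23   0.   ]
top [346 176  12  10  88] [351.7 180.5] [ 0.453 -0.381  0.   ]
top [280 180  18  17 235] [288.2 188.3] [ 0.43  -0.143  0.   ]
top [298 201   9  13  79] [302.  206.8] [ 0.36  -0.192  0.   ]
top [324 202  10  10  76] [328.6 206.1] [ 0.36  -0.291  0.   ]
pad [222 174  18  16 160] [231.1 182.3] [0.4566 0.0687 0.017 ]
pad [198 176  18  17 169] [206.5 184.4] [0.4512 0.1593 0.017 ]
pad [348 177   8   8  48] [351.7 180.2] [ 0.4531 -0.3772  0.017 ]
pad [174 178  17  17 160] [182.7 186.5] [0.4456 0.2472 0.017 ]
pad [150 181  17  16 157] [158.2 189.1] [0.4383 0.3376 0.017 ]
pad [300 202   5  11  29] [302.4 207.4] [ 0.3572 -0.1918  0.017 ]
```

View pics/t1.png

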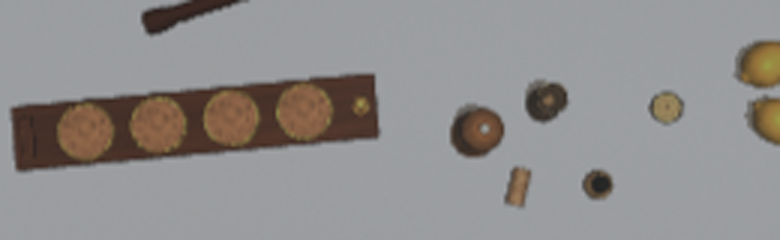

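View pics/s1.png

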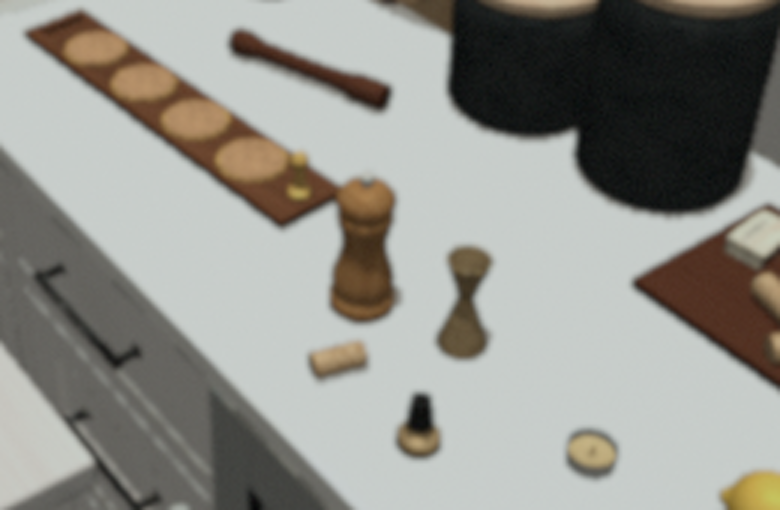

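The enlarged views show pads at 90 mm spacing, with the post next to the pad at y=0.069. All four objects stand clear of each other. Next I'll triangulate the object tops from both views.

Run:
```python
from h import *
c=cams.capture("top");s=cams.capture("side")
def P(c): 
    return np.array([[c["fx"],0,c["cx"]],[0,c["fy"],c["cy"]],[0,0,1]])@np.c_[R.from_rotvec(c["rvec"]).as_matrix(),c["tvec"]]
T=lambda x,y:(x/3+130-1/3,y/3+145-1/3)
S=lambda x,y:(x/3+180-1/3,y/3+130-1/3)
for n,t,q,z in [("mill",T(484,128),S(367,180),.138),("jig",T(547,100),S(470,259),.09),("stop",T(599,184),S(421,398),.051),("tea",T(667,107),S(592,447),.015),("post",T(361,105),S(299,158),.06)]:
    X=cv2.triangulatePoints(P(c),P(s),np.array(t).reshape(2,1),np.array(q).reshape(2,1)).ravel();X=X[:3]/X[3]
    print(n,"tri",X.round(4),"top",onz(c,*t,z).round(4),"side",onz(s,*q,z).round(4), "reproj side",np.round(np.array(proj(s,onz(c,*t,z)))-q,1))
p=np.array([[.4566,.0687],[.4512,.1593],[.4456,.2472],[.4383,.3376]])
for i in range(2):print(np.polyfit(np.arange(4),p[:,i],1))
print("rot",R.from_rotvec(robot.read_state()["tcp_rot"]).as_matrix().round(3))
```

```text
mill tri [ 0.424  -0.141   0.1313] top [ 0.424  -0.1408  0.138 ] side [ 0.4175 -0.1475  0.138 ] reproj side [ 0.3 -2.3]
jig tri [ 0.4607 -0.2227  0.0855] top [ 0.4586 -0.2206  0.09  ] side [ 0.4589 -0.2275  0.09  ] reproj side [-2.1 -1.5]
stop tri [ 0.3598 -0.2866  0.0438] top [ 0.3591 -0.285   0.051 ] side [ 0.3554 -0.2919  0.051 ] reproj side [-0.8 -2.5]
tea tri [ 0.4523 -0.3786  0.0129] top [ 0.4528 -0.3788  0.015 ] side [ 0.4498 -0.3793  0.015 ] reproj side [ 0.8 -0.7]
post tri [ 0.461  -0.0011  0.0554] top [ 0.4609 -0.0012  0.06  ] side [ 0.4569 -0.006   0.06  ] reproj side [ 0.1 -1.3]
[-0.00605  0.457  ]
[0.08946 0.06901]
rot [[-0.96   0.28  -0.   ]
 [ 0.28   0.96  -0.   ]
 [ 0.    -0.001 -1.   ]]
```

Both views agree to a few mm. I'll turn the jaws to lie along world x by rotating 73.7° about the tool z axis.

Call:
arm_command(steps=[1,0,0,0,0,0,1,1,0,0,0,0,0,1,1,0,0,0,0,0,1,1,0,0,0,0,0,1,1,0,0,0,0,0,1,1,0,0,0,0,0,1,1,0,0,0,0,0,1,1,0,0,0,0,0,1,1,0,0,0,0,0,1,1,0,0,0,0,0,1,1,0,0,0,0,0,1,1,0,0,0,0,0,1], grip_force=15)

```text
time: 1.35
eef_pos: [0.161, 0.552, 0.2054]
tcp_rot: [2.193, 2.249, -0.0]
wrist_force: [0.0, 0.5, 0.0]
finger_gap: 0.0942
```

Call:
arm_command(steps=[1,0,0.8,0,0,0,0.24,1,-0.6,0.8,0,0,0,0,1,-0.9,0.8,0,0,0,0,1,-1,0.8,0,0,0,0,1,-1,0.8,0,0,0,0,1,-1,0.8,0,0,0,0,1,-1,0.8,0,0,0,0,1,-1,0.8,0,0,0,0,1,-1,0.8,0,0,0,0,1,-1,0.8,0,0,0,0,1,-1,0.4,0,0,0,0,1,-1,0.2,0,0,0,0])

```text
time: 2.35
eef_pos: [0.4224, 0.2372, 0.2057]
tcp_rot: [2.216, 2.225, 0.002]
wrist_force: [0.0, 0.9, -0.5]
finger_gap: 0.0941
```

Call:
arm_command(steps=[1,-1,0,0,0,0,0,1,-1,0,0,0,0,0,1,-1,0,0,0,0,0,1,-1,0,0,0,0,0,1,-1,0,0,0,0,0,1,-1,0,0,0,0,0,1,-1,0,0,0,0,0,1,-0.8,0,0,0,0,0,1,-0.6,0,0,0,0,0,1,-0.4,0,0,0,0,0,1,0,0,0,0,0,0])

```text
time: 3.27
eef_pos: [0.4221, -0.027, 0.2056]
tcp_rot: [2.219, 2.223, -0.0]
wrist_force: [0.6, -0.1, 0.5]
finger_gap: 0.0944
```

Run:
```python
from h import *
c=cams.capture("wrist");cv2.imwrite("pics/w1.png",c["img"][:,:,::-1]);print(ray(c,256,192),c["rvec"],c["tvec"],c["cx"],c["cy"],c["fx"])
print(proj(c,(.424,-.141,.138)),proj(c,(.424,-.141,0)))
```

```text
(array([0.42100117, 0.0421443 , 0.38604022]), array([-0.01022954, -0.25038913, -0.96809124])) [-2.89662752e+00 -1.87455550e-03 -1.53225610e-03] [-0.42140146 -0.05321996  0.38423121] 259.87326027535374 189.2507725795592 338.60175240550325
(np.float64(262.8693126010375), np.float64(328.8522284057475)) (np.float64(261.81312189848086), np.float64(257.18910760335905))
```

View pics/w1.png

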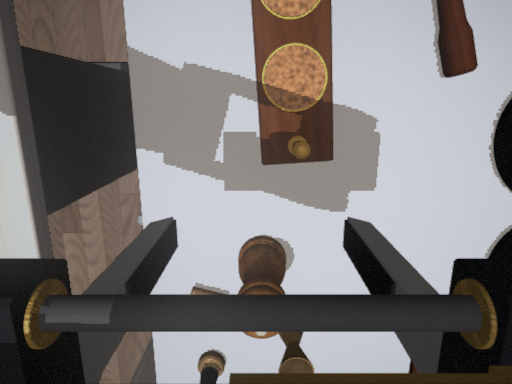

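The mill's base ellipse is centred at about (262,257), as predicted. Pad 1 is at (295,77) and the post foot at (298,147). I'll cross-check pad 1 from this view.

Run:
```python
from h import *
c=cams.capture("wrist");print(onz(c,295,77,.017),proj(c,(.457,.069,.017)),proj(c,(.461,-.001,.014)))
print(onz(c,262,257,0))
```

```text
[0.4575289  0.07147514 0.017     ] (np.float64(294.42625470193), np.float64(79.50036984563155)) (np.float64(296.0841849085256), np.float64(146.57120044428743))
[ 0.42419018 -0.13916517  0.        ]
```

Call:
arm_command(steps=[1,-0.6,0,0,0,0,0,1,-0.8,0,0,0,0,0,1,-0.8,0,0,0,0,0,1,-0.8,0,0,0,0,0,1,-0.5,0.05,0,0,0,0,1,-0.3,0,0,0,0,0,1,0,0,0,0,0,0,1,0,0,0,0,0,0])

```text
time: 4.03
eef_pos: [0.4242, -0.1382, 0.2053]
tcp_rot: [-2.215, -2.227, -0.001]
wrist_force: [-0.6, 0.6, 0.0]
finger_gap: 0.0939
```

Call:
arm_command(steps=[1,-0.07,0,0.6,0,0,0,1,0,0,0.8,0,0,0,1,0,0,0.8,0,0,0,1,0,0,0.6,0,0,0,1,0,0,0.4,0,0,0,1,0,0,0.2,0,0,0,1,0,0,0,0,0,0,0,0,0,0,0,0,0,0,0,0,0,0,0,0,0,0,0,0,0,0,0,0,0,0,0,0,0,0], grip_force=15)

```text
time: 4.95
eef_pos: [0.4249, -0.1415, 0.1044]
tcp_rot: [2.214, 2.226, 0.001]
wrist_force: [-1.5, -0.7, -0.4]
finger_gap: 0.0705
```

Call:
arm_command(steps=[0,0,0,0,0,0,0,0,0,0,0,0,0,0,0,0,0,0,0,0,0,0,0,0,0,0,0,0,0,0,0,0,0,0,0])

```text
time: 5.37
eef_pos: [0.4242, -0.1413, 0.1037]
tcp_rot: [2.216, 2.227, -0.0]
wrist_force: [-1.4, -0.1, 2.2]
finger_gap: 0.048
```

Gripped at about 48 mm on the 50 mm head. Lifting now.

Call:
arm_command(steps=[0,0,0,-0.2,0,0,0,0,0,0,-0.4,0,0,0,0,0,0,-0.6,0,0,0,0,0,0,-0.6,0,0,0,0,0,0,-0.6,0,0,0,0,0,0,-0.4,0,0,0,0,0,0,-0.2,0,0,0,0,0,0,0,0,0,0])

```text
time: 6.03
eef_pos: [0.4249, -0.1415, 0.1948]
tcp_rot: [2.214, 2.225, 0.001]
wrist_force: [-0.2, -0.2, -2.0]
finger_gap: 0.0478
```

Run:
```python
from h import *
c=cams.capture("side");cv2.imwrite("pics/s2.png",cv2.resize(c["img"][60:300,150:440,::-1],None,fx=2,fy=2))
print(robot.read_state()["finger_gap"],robot.read_state()["wrist_force"])
```

```text
0.04804398050140047 [-0.29539043  0.00760979 -2.41734934]
```

View pics/s2.png

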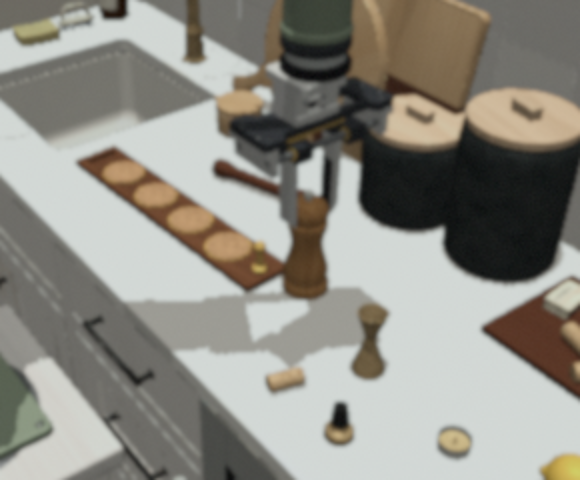

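The mill is held upright with its base well off the worktop. I'll carry it to pad 1.

Call:
arm_command(steps=[0,0.3,0,0,0,0,0,0,0.6,0.1,0,0,0,0,0,0.8,0.2,0,0,0,0,0,0.9,0.2,0,0,0,0,0,0.9,0.2,0,0,0,0,0,0.9,0.2,0,0,0,0,0,0.9,0.2,0,0,0,0,0,0.8,0,0,0,0,0,0,0.6,0,0,0,0,0,0,0.3,0,0,0,0,0,0,0,0,0,0,0,0,0,0,0,0,0,0,0])

```text
time: 7.08
eef_pos: [0.4553, 0.0691, 0.1926]
tcp_rot: [-2.214, -2.228, 0.003]
wrist_force: [0.8, -0.2, -1.8]
finger_gap: 0.0481
```

Run:
```python
from h import *
for n in("side","wrist"):
  c=cams.capture(n);cv2.imwrite(f"pics/{n}3.png",c["img"][:,:,::-1])
print(robot.read_state()["eef_pos"])
```

```text
[0.45577133 0.06821072 0.19303283]
```

View pics/wrist3.png

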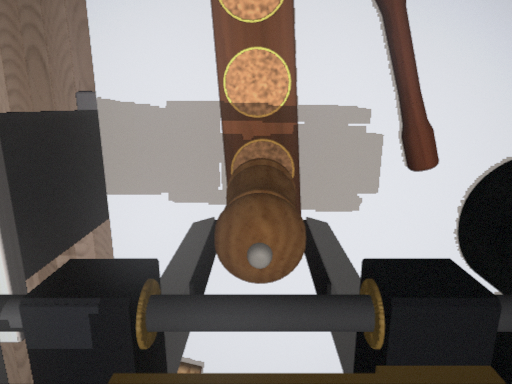

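View pics/side3.png

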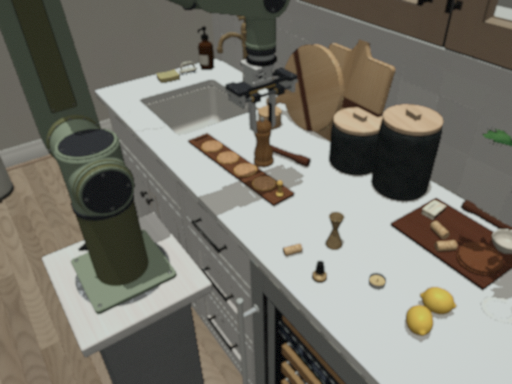

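Run:
```python
from h import *
c=cams.capture("wrist");print(onz(c,257,83,.017),onz(c,262.5,173,.017),proj(c,(.457,.07,.017)),proj(c,(.451,.159,.017)))
```

```text
[0.45156597 0.15849875 0.017     ] [0.4576387  0.06629009 0.017     ] (np.float64(261.92308767585183), np.float64(169.59191066569912)) (np.float64(256.4382627109334), np.float64(82.47629810901658))
```

Call:
arm_command(steps=[0,0.05,0.05,0.2,0,0,0,0,0,0,0.4,0,0,0,0,0,0,0.5,0,0,0,0,0,0,0.5,0,0,0,0,0,0,0.3,0,0,0,0,0,0,0.2,0,0,0,0,0,0,0.1,0,0,0,0,0,0,0,0,0,0,0,0,0,0,0,0,0])

```text
time: 7.98
eef_pos: [0.4581, 0.0704, 0.1279]
tcp_rot: [2.215, 2.226, 0.001]
wrist_force: [-0.0, -0.2, -1.4]
finger_gap: 0.048
```

Call:
arm_command(steps=[0,0,0,0.08,0,0,0,0,0,0,0.07,0,0,0,0,0,0,0.05,0,0,0,0,0,0,0.03,0,0,0,0,0,0,0,0,0,0,0,0,0,0,0,0,0])

```text
time: 8.48
eef_pos: [0.4576, 0.0705, 0.1208]
tcp_rot: [2.215, 2.227, 0.0]
wrist_force: [-0.7, -0.2, -0.0]
finger_gap: 0.048
```

Call:
arm_command(steps=[0,0,0,0.03,0,0,0,0,0,0,0,0,0,0,0,0,0,0,0,0,0])

```text
time: 8.73
eef_pos: [0.4579, 0.0703, 0.1206]
tcp_rot: [2.215, 2.227, 0.0]
wrist_force: [-2.3, -1.6, 5.7]
finger_gap: 0.0478
```

Contact felt (5.7 N). Releasing and backing up.

Call:
arm_command(steps=[0.6,0,0,0,0,0,0,0.7,0,0,0,0,0,0,0.85,0,0,0,0,0,0,0.85,0,0,0,0,0,0,0.85,0,0,0,0,0,0,0.9,0,0,-0.3,0,0,0,0.9,0,0,-0.6,0,0,0,0.9,0,0,-0.8,0,0,0,0.9,0,0,-0.8,0,0,0,0.9,0,0,-0.4,0,0,0,0.9,0,0,0,0,0,0,1,0,0,0,0,0,0])

```text
time: 9.73
eef_pos: [0.4581, 0.0706, 0.2076]
tcp_rot: [2.214, 2.226, 0.002]
wrist_force: [0.1, 0.2, 0.3]
finger_gap: 0.0884
```

Run:
```python
from h import *
c=cams.capture("wrist");cv2.imwrite(f"pics/w4.png",c["img"][:,:,::-1])
print(proj(c,(.457,.07,.155)))
c=cams.capture("side");cv2.imwrite("pics/s4.png",cv2.resize(c["img"][60:260,150:350,::-1],None,fx=3,fy=3))
s=robot.read_state();print(s["eef_pos"],s["finger_gap"])
```

```text
(np.float64(259.31650598287007), np.float64(204.83667724929518))
[0.45666221 0.07059153 0.20559115] 0.0934340313738351
```

View pics/w4.png

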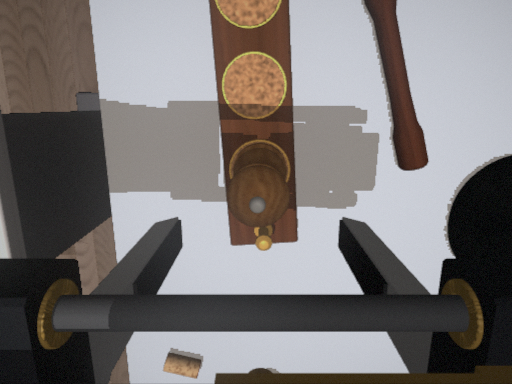

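View pics/s4.png

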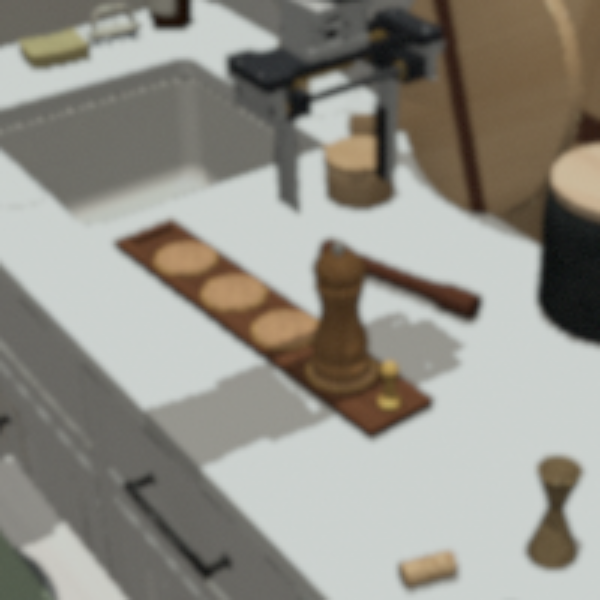

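The mill stands upright on pad 1 with its button at (258,205), exactly as predicted. Next is the jigger; I'll stop short of it for a close look.

Call:
arm_command(steps=[1,-0.4,0,0,0,0,0,1,-0.8,0,0,0,0,0,1,-1,0,0,0,0,0,1,-1,0,0,0,0,0,1,-1,0,0,0,0,0,1,-0.9,0,0,0,0,0,1,-0.6,0,0,0,0,0,1,-0.3,0,0,0,0,0,1,0,0,0,0,0,0,1,0,0,0,0,0,0])

```text
time: 10.67
eef_pos: [0.4578, -0.1089, 0.2056]
tcp_rot: [-2.215, -2.225, 0.0]
wrist_force: [-0.3, 0.1, 0.7]
finger_gap: 0.0938
```

Run:
```python
from h import *
c=cams.capture("wrist");cv2.imwrite(f"pics/w5.png",c["img"][:,:,::-1])
print(proj(c,(.459,-.222,.0)),proj(c,(.459,-.222,.091)))
s=robot.read_state();print(s["eef_pos"],s["finger_gap"])
```

```text
(np.float64(261.4220937265055), np.float64(257.0572647465831)) (np.float64(261.69614551029173), np.float64(297.60055844768385))
[ 0.45799115 -0.10845743  0.20586632] 0.09398958227075986
```

View pics/w5.png

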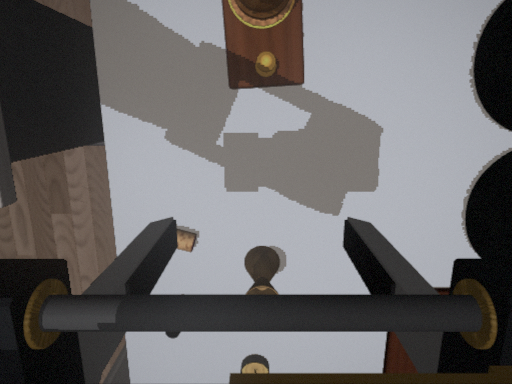

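The jigger's base ellipse spans x 244–281 with its top edge at row 245. That puts its centre near (262,262), so y is about -0.227. Grasping there.

Call:
arm_command(steps=[1,-0.5,0,0,0,0,0,1,-0.9,0,0,0,0,0,1,-0.95,0.03,0,0,0,0,1,-0.8,0,0.2,0,0,0,1,-0.5,0,0.6,0,0,0,1,-0.3,0,0.8,0,0,0,1,0,0,0.9,0,0,0,1,0,0,0.9,0,0,0,1,0,0,0.8,0,0,0,1,0,0,0.5,0,0,0,1,0,0,0.3,0,0,0,1,0,0,0,0,0,0])

```text
time: 11.72
eef_pos: [0.4586, -0.2256, 0.0544]
tcp_rot: [-2.21, -2.226, 0.001]
wrist_force: [-1.2, -0.6, -0.4]
finger_gap: 0.0941
```

Call:
arm_command(steps=[0,0,0,0,0,0,0,0,0,0,0,0,0,0,0,0,0,0,0,0,0,0,0,0,0,0,0,0,0,0,0,0,0,0,0,0,0,0,0,0,0,0,0,0,0,0,0,0,0,0,0,0,0,0,0,0,0,0,0,0,0,0,0,0,0,0,0,0,0,0])

```text
time: 12.55
eef_pos: [0.46, -0.228, 0.0567]
tcp_rot: [2.216, 2.227, -0.0]
wrist_force: [0.1, -0.0, 0.4]
finger_gap: 0.0385
```

Run:
```python
from h import *
c=cams.capture("wrist");cv2.imwrite(f"pics/w6.png",c["img"][:,:,::-1])
s=robot.read_state();print(s["eef_pos"],s["finger_gap"],proj(c,s["eef_pos"]+np.array([0,0,.035])))
```

```text
[ 0.45995476 -0.22800496  0.05670325] 0.03841546804197532 (np.float64(261.8248113944042), np.float64(257.54340818444535))
```

View pics/w6.png

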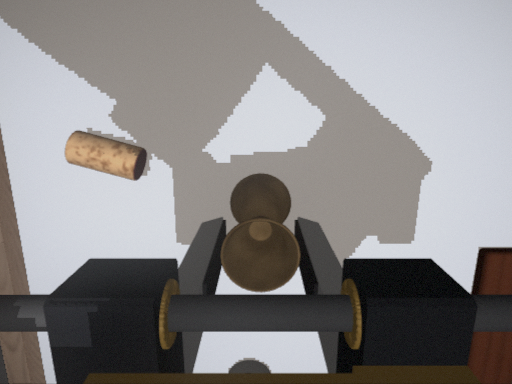

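The jigger sits centred between the jaws, with its rim at (260,255). I'll lift it high enough to pass over the mill, then go to pad 2.

Call:
arm_command(steps=[0,0,0,-0.2,0,0,0,0,0,0,-0.5,0,0,0,0,0,0,-0.8,0,0,0,0,0,0,-0.9,0,0,0,0,0,0,-0.9,0,0,0,0,0,0,-0.9,0,0,0,0,0,0,-0.9,0,0,0,0,0,0,-0.6,0,0,0,0,0,0,-0.3,0,0,0,0,0,0,0,0,0,0])

```text
time: 13.43
eef_pos: [0.4612, -0.2288, 0.2393]
tcp_rot: [2.212, 2.224, 0.001]
wrist_force: [-0.7, -0.0, -1.4]
finger_gap: 0.0386
```

Call:
arm_command(steps=[0,0.3,0,0,0,0,0,0,0.6,0,0,0,0,0,0,0.9,0,0,0,0,0,0,1,0,0,0,0,0,0,1,0,0,0,0,0,0,1,0,0,0,0,0,0,1,0,0,0,0,0,0,1,0,0,0,0,0,0,1,0,0,0,0,0,0,1,0,0,0,0,0,0,1,-0.1,0,0,0,0,0,1,-0.1,0,0,0,0])

```text
time: 14.43
eef_pos: [0.45, 0.0979, 0.2341]
tcp_rot: [-2.213, -2.225, 0.005]
wrist_force: [1.0, -0.9, -0.4]
finger_gap: 0.0384
```

Call:
arm_command(steps=[0,0.9,-0.1,0,0,0,0,0,0.7,0,0,0,0,0,0,0.4,0,0,0,0,0,0,0.2,0,0,0,0,0,0,0,0,0,0,0,0,0,0,0,0,0,0,0])

```text
time: 14.93
eef_pos: [0.4479, 0.1618, 0.2353]
tcp_rot: [-2.214, -2.227, 0.004]
wrist_force: [-0.3, 0.7, -1.3]
finger_gap: 0.0386
```

Run:
```python
from h import *
c=cams.capture("wrist");cv2.imwrite(f"pics/w7.png",c["img"][:,:,::-1])
s=robot.read_state();print(s["eef_pos"],s["finger_gap"],s["wrist_force"],proj(c,(.451,.159,.017)),proj(c,s["eef_pos"]+np.array([0,0,.035])))
```

```text
[0.4482827  0.1614085  0.23561569] 0.0383262094137062 [ 0.25435668 -0.25073638 -1.23373114] (np.float64(263.6090037069726), np.float64(166.75626748840835)) (np.float64(262.36521284129014), np.float64(258.6805219637728))
```

View pics/w7.png

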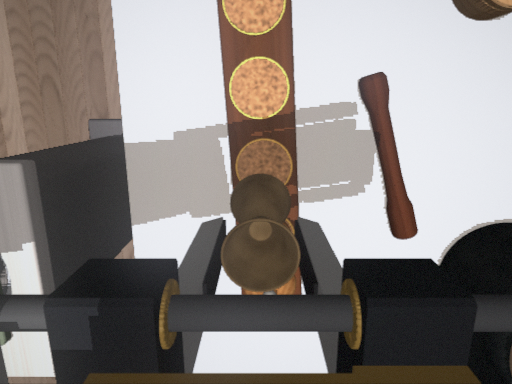

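Pad 2 is at (264,165) in the image. The jigger sits about 3 mm towards +y of the TCP, so I'll allow for that as I lower it.

Call:
arm_command(steps=[0,-0.15,0.1,0.2,0,0,0,0,0,0,0.5,0,0,0,0,0,0,0.8,0,0,0,0,0,0,0.8,0,0,0,0,0,0,0.8,0,0,0,0,0,0,0.8,0,0,0,0,0,0,0.6,0,0,0,0,0,0,0.4,0,0,0,0,0,0,0.2,0,0,0,0,0,0,0.15,0,0,0,0,0,0,0,0,0,0,0,0,0,0,0,0,0])

```text
time: 15.98
eef_pos: [0.4527, 0.1572, 0.0797]
tcp_rot: [2.216, 2.226, 0.001]
wrist_force: [0.7, 0.2, -1.3]
finger_gap: 0.0387
```

Call:
arm_command(steps=[0,0,-0.04,0.07,0,0,0,0,0,0,0.06,0,0,0,0,0,0,0.05,0,0,0,0,0,0,0.02,0,0,0,0,0,0,0,0,0,0,0,0,0,0,0,0,0])

```text
time: 16.48
eef_pos: [0.451, 0.1576, 0.0737]
tcp_rot: [2.215, 2.227, 0.001]
wrist_force: [-0.5, 0.5, 2.6]
finger_gap: 0.0386
```

Contact felt. Releasing and rising.

Call:
arm_command(steps=[0.5,0,0,0,0,0,0,0.7,0,0,0,0,0,0,0.8,0,0,0,0,0,0,0.8,0,0,0,0,0,0,0.8,0,0,0,0,0,0,0.8,0,0,-0.2,0,0,0,0.8,0,0,-0.6,0,0,0,0.8,0,0,-0.9,0,0,0,0.8,0,0,-0.9,0,0,0,0.8,0,0,-0.9,0,0,0,0.8,0,0,-0.7,0,0,0,0.8,0,0,-0.2,0,0,0])

```text
time: 17.48
eef_pos: [0.4535, 0.158, 0.2098]
tcp_rot: [2.212, 2.224, 0.01]
wrist_force: [1.3, 0.2, -0.1]
finger_gap: 0.0751
```

Run:
```python
from h import *
c=cams.capture("wrist");cv2.imwrite(f"pics/w8.png",c["img"][:,:,::-1])
s=robot.read_state();print(s["eef_pos"],s["finger_gap"],s["wrist_force"],proj(c,(.451,.159,.017)),proj(c,(.451,.159,.108)))
```

```text
[0.45317297 0.15792293 0.20903871] 0.07532532254101024 [0.07142524 0.29269898 0.541954  ] (np.float64(257.01898796754256), np.float64(167.82090334029127)) (np.float64(257.05460994718976), np.float64(186.81587909162772))
```

View pics/w8.png

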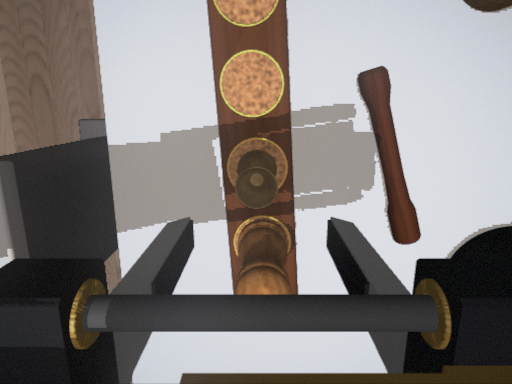

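The jigger stands centred on pad 2, with its rim at (256,187). Next is the stopper.

Call:
arm_command(steps=[0.8,-0.5,-0.2,0,0,0,0,0.8,-0.9,-0.4,0,0,0,0,0.8,-1,-0.4,0,0,0,0,0.8,-1,-0.4,0,0,0,0,0.8,-1,-0.4,0,0,0,0,0.8,-1,-0.4,0,0,0,0,0.8,-1,-0.4,0,0,0,0,0.8,-1,-0.3,0,0,0,0,0.8,-1,-0.2,0,0,0,0,0.8,-1,0,0,0,0,0,0.8,-1,0,0,0,0,0,0.8,-0.8,0,0,0,0,0])

```text
time: 18.53
eef_pos: [0.3583, -0.1804, 0.2036]
tcp_rot: [-2.216, -2.224, 0.001]
wrist_force: [-0.2, 1.3, -0.1]
finger_gap: 0.0753
```

Call:
arm_command(steps=[0.8,-0.5,0,0,0,0,0,0.8,-0.2,0,0,0,0,0,0.8,0,0,0,0,0,0,0.8,0,0,0,0,0,0])

```text
time: 18.87
eef_pos: [0.3591, -0.1991, 0.2041]
tcp_rot: [-2.214, -2.225, -0.0]
wrist_force: [1.1, 0.5, -0.0]
finger_gap: 0.0755
```

Run:
```python
from h import *
c=cams.capture("wrist");cv2.imwrite(f"pics/w9.png",c["img"][:,:,::-1])
s=robot.read_state();print(s["eef_pos"],s["tcp_rot"],s["finger_gap"],proj(c,(.359,-.287,.017)),proj(c,(.359,-.287,.051)))
```

```text
[ 0.35924289 -0.19878233  0.20432729] [-2.21355204e+00 -2.22651481e+00 -4.75010729e-04] 0.07540844722042406 (np.float64(260.44592457015267), np.float64(244.1231626031393)) (np.float64(260.45957186503824), np.float64(256.7663292929338))
```

View pics/w9.png

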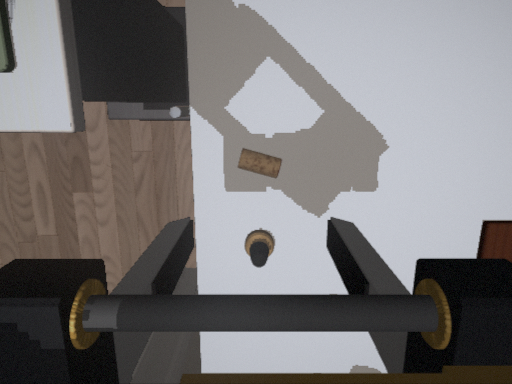

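The stopper's knob is centred at (260,244) and its cone tip at (259,258), matching the estimate.

Call:
arm_command(steps=[0.8,-0.6,0,0.2,0,0,0,0.8,-0.9,0,0.4,0,0,0,0.8,-0.9,0,0.4,0,0,0,0.8,-0.4,0,0.5,0,0,0,0.8,-0.18,0,0.8,0,0,0,0.8,0,0,0.9,0,0,0,0.8,0,0,0.9,0,0,0,0.8,0,0,0.9,0,0,0,0.8,0,0,0.6,0,0,0,0.8,0,0,0.4,0,0,0,0.8,0,0,0.17,0,0,0,0.8,0,0,0,0,0,0])

```text
time: 19.92
eef_pos: [0.3596, -0.2873, 0.0189]
tcp_rot: [-2.212, -2.227, -0.001]
wrist_force: [-0.5, 0.5, -1.3]
finger_gap: 0.0751
```

Call:
arm_command(steps=[0,0,0,0,0,0,0,0,0,0,0,0,0,0,0,0,0,0,0,0,0,0,0,0,0,0,0,0,0,0,0,0,0,0,0,0,0,0,0,0,0,0,0,0,0,0,0,0,0,0,0,0,0,0,0,0,0,0,0,0,0,0,0,0,0,0,0,0,0,0])

```text
time: 20.75
eef_pos: [0.36, -0.2894, 0.0201]
tcp_rot: [-2.215, -2.227, 0.0]
wrist_force: [-0.7, -0.2, 1.4]
finger_gap: 0.0212
```

Run:
```python
from h import *
c=cams.capture("wrist");cv2.imwrite(f"pics/w10.png",c["img"][:,:,::-1])
s=robot.read_state();print(s["eef_pos"],s["finger_gap"],proj(c,s["eef_pos"]+np.array([0,0,.032])))
```

```text
[ 0.35996338 -0.28939522  0.02006871] 0.02118565078897436 (np.float64(261.77705844883144), np.float64(254.7578156752886))
```

View pics/w10.png

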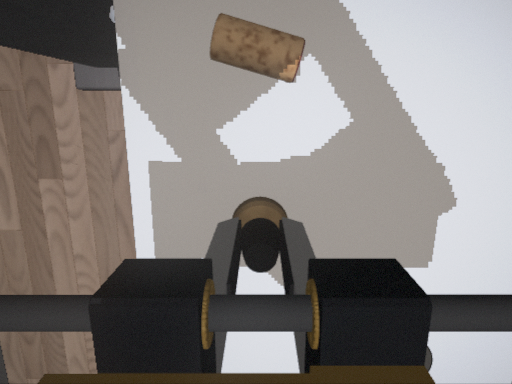

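Gripped at 21 mm. Lifting and carrying it to pad 3.

Call:
arm_command(steps=[0,0,0,-0.2,0,0,0,0,0,0,-0.5,0,0,0,0,0,0,-0.9,0,0,0,0,0,0,-0.9,0,0,0,0,0,0,-0.9,0,0,0,0,0,0,-0.9,0,0,0,0,0,0,-0.9,0,0,0,0,0,0,-0.6,0,0,0,0,0.3,0,-0.4,0,0,0,0,0.6,0,-0.2,0,0,0,0,0.9,0,0,0,0,0,0,1,0,0,0,0,0])

```text
time: 21.8
eef_pos: [0.3599, -0.2053, 0.213]
tcp_rot: [2.216, 2.224, 0.0]
wrist_force: [1.0, -0.3, -1.1]
finger_gap: 0.021
```

Call:
arm_command(steps=[0,1,0.25,0,0,0,0,0,1,0.25,0,0,0,0,0,1,0.25,0,0,0,0,0,1,0.25,0,0,0,0,0,1,0.25,0,0,0,0,0,1,0.25,0,0,0,0,0,1,0.25,0,0,0,0,0,1,0.25,0,0,0,0,0,1,0.25,0,0,0,0,0,1,0.25,0,0,0,0,0,1,0.2,0,0,0,0,0,1,0.1,0,0,0,0])

```text
time: 22.8
eef_pos: [0.4419, 0.1568, 0.2122]
tcp_rot: [2.215, 2.227, 0.001]
wrist_force: [0.5, -0.0, -0.5]
finger_gap: 0.0211
```

Call:
arm_command(steps=[0,1,0.05,0,0,0,0,0,0.9,0,0,0,0,0,0,0.6,0,0,0,0,0,0,0.4,0,0,0,0,0,0,0.2,0,0,0,0,0,0,0,0,0,0,0,0,0,0,0,0,0,0,0])

```text
time: 23.38
eef_pos: [0.4427, 0.2475, 0.212]
tcp_rot: [2.216, 2.227, -0.001]
wrist_force: [-0.2, -0.1, -0.9]
finger_gap: 0.0213
```

Run:
```python
from h import *
c=cams.capture("wrist");cv2.imwrite(f"pics/w11.png",c["img"][:,:,::-1])
s=robot.read_state();print(s["eef_pos"],s["finger_gap"],s["wrist_force"],proj(c,(.4455,.2485,.017)))
```

```text
[0.44279082 0.24715703 0.21197468] 0.021208932469953687 [ 0.29079774 -0.57364277 -0.1637193 ] (np.float64(263.1214745424477), np.float64(167.1351102311485))
```

View pics/w11.png

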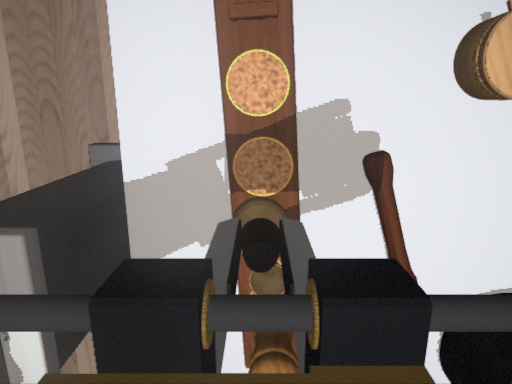

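Pad 3 is at (263,167), as predicted. Lowering.

Call:
arm_command(steps=[0,0.03,0.09,0.3,0,0,0,0,0,0,0.6,0,0,0,0,0,0,0.8,0,0,0,0,0,0,0.8,0,0,0,0,0,0,0.8,0,0,0,0,0,0,0.8,0,0,0,0,0,0,0.7,0,0,0,0,0,0,0.4,0,0,0,0,0,0,0.3,0,0,0,0,0,0,0.13,0,0,0,0,0,0,0,0,0,0,0,0,0,0,0,0,0])

```text
time: 24.43
eef_pos: [0.4462, 0.2489, 0.0437]
tcp_rot: [2.216, 2.226, 0.002]
wrist_force: [-0.0, 0.6, 0.1]
finger_gap: 0.0209
```

Call:
arm_command(steps=[0,0,0,0.07,0,0,0,0,0,0,0.06,0,0,0,0,0,0,0.04,0,0,0,0,0,0,0.02,0,0,0,0,0,0,0,0,0,0,0,0,0,0,0,0,0])

```text
time: 24.93
eef_pos: [0.4455, 0.249, 0.0376]
tcp_rot: [2.215, 2.227, 0.0]
wrist_force: [0.0, 0.3, -1.2]
finger_gap: 0.0212
```

Call:
arm_command(steps=[0,0,0,0.03,0,0,0,0,0,0,0,0,0,0,0,0,0,0,0,0,0])

```text
time: 25.18
eef_pos: [0.4457, 0.2491, 0.037]
tcp_rot: [2.215, 2.227, 0.001]
wrist_force: [-1.3, -0.4, 3.4]
finger_gap: 0.0213
```

Call:
arm_command(steps=[0.3,0,0,0,0,0,0,0.5,0,0,0,0,0,0,0.7,0,0,0,0,0,0,0.7,0,0,0,0,0,0,0.7,0,0,0,0,0,0,0.7,0,0,-0.2,0,0,0,0.7,0,0,-0.6,0,0,0,0.7,0,0,-0.9,0,0,0,0.7,0,0,-0.9,0,0,0,0.7,0,0,-0.9,0,0,0,0.7,0,0,-0.9,0,0,0,0.7,0,0,-0.9,0,0,0])

```text
time: 26.18
eef_pos: [0.4453, 0.2489, 0.1973]
tcp_rot: [2.215, 2.227, 0.001]
wrist_force: [0.8, -0.1, 0.7]
finger_gap: 0.0656
```

Call:
arm_command(steps=[0.7,0,0,-0.5,0,0,0,0.7,0,0,0,0,0,0,0.7,0,0,0,0,0,0])

```text
time: 26.43
eef_pos: [0.446, 0.2492, 0.2115]
tcp_rot: [2.215, 2.226, 0.003]
wrist_force: [-0.7, -0.2, -0.8]
finger_gap: 0.0658
```

Run:
```python
from h import *
c=cams.capture("wrist");cv2.imwrite(f"pics/w12.png",c["img"][:,:,::-1])
s=robot.read_state();print(s["eef_pos"],s["finger_gap"],s["wrist_force"],proj(c,(.4455,.2485,.017)),proj(c,(.4455,.2485,.068)),onz(c,252,84,.017))
```

```text
[0.44499828 0.24880572 0.20993126] 0.06611047907444267 [-0.48133095  0.08559627 -0.71913258] (np.float64(259.708549764826), np.float64(168.9501659015085)) (np.float64(259.8269816473979), np.float64(178.47472691498626)) [0.4369045  0.33982771 0.017     ]
```

View pics/w12.png

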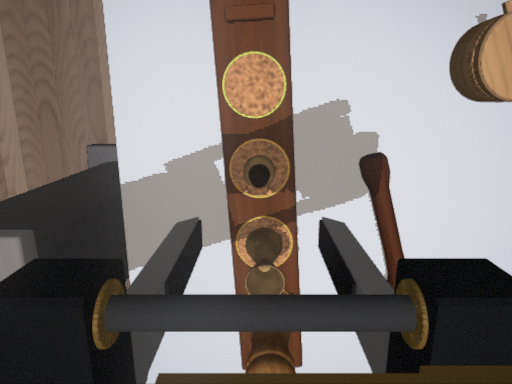

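The stopper stands centred on pad 3, with its tip at (260,178). Last is the tea light.

Call:
arm_command(steps=[0.7,-0.5,0,0,0,0,0,0.7,-0.9,0,0,0,0,0,0.7,-1,0,0,0,0,0,0.7,-1,0,0,0,0,0,0.7,-1,0,0,0,0,0,0.7,-1,0,0,0,0,0,0.7,-1,0,0,0,0,0,0.7,-1,0,0,0,0,0,0.7,-1,0,0,0,0,0,0.7,-1,0,0,0,0,0,0.7,-1,0,0,0,0,0,0.7,-1,0.2,0,0,0,0])

```text
time: 27.48
eef_pos: [0.4509, -0.0937, 0.2081]
tcp_rot: [-2.213, -2.224, 0.003]
wrist_force: [0.7, -0.9, 0.6]
finger_gap: 0.0658
```

Call:
arm_command(steps=[0.7,-1,0,0,0,0,0,0.7,-1,0,0,0,0,0,0.7,-1,0,0,0,0,0,0.7,-1,0,0,0,0,0,0.7,-1,0,0,0,0,0,0.7,-1,0,0,0,0,0,0.7,-0.6,0,0,0,0,0,0.7,-0.3,0,0,0,0,0,0.7,0,0,0,0,0,0,0.7,0,0,0,0,0,0])

```text
time: 28.32
eef_pos: [0.4536, -0.2989, 0.2089]
tcp_rot: [-2.214, -2.224, -0.001]
wrist_force: [0.2, -0.2, 0.5]
finger_gap: 0.0658
```

Run:
```python
from h import *
c=cams.capture("wrist");cv2.imwrite(f"pics/w13.png",c["img"][:,:,::-1])
s=robot.read_state();print(s["eef_pos"],s["tcp_rot"],s["finger_gap"],proj(c,(.452,-.379,.015)))
```

```text
[ 0.45388769 -0.29849757  0.2093687 ] [-2.21308284e+00 -2.22582375e+00 -6.91866012e-04] 0.06582665636128304 (np.float64(259.2451527245243), np.float64(235.7336011060369))
```

View pics/w13.png

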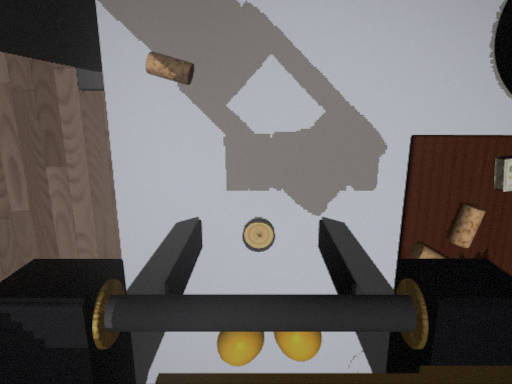

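The tea light is at (259,235), as predicted. Descending.

Call:
arm_command(steps=[0.7,-0.6,-0.05,0.2,0,0,0,0.7,-0.9,0,0.5,0,0,0,0.7,-0.7,0,0.8,0,0,0,0.7,-0.35,0,0.8,0,0,0,0.7,-0.13,0,0.8,0,0,0,0.7,0,0,0.8,0,0,0,0.7,0,0,0.8,0,0,0,0.7,0,0,0.8,0,0,0,0.7,0,0,0.6,0,0,0,0.7,0,0,0.4,0,0,0,0.7,0,0,0,0,0,0,0.7,0,0,0,0,0,0])

```text
time: 29.37
eef_pos: [0.4534, -0.3792, 0.0154]
tcp_rot: [-2.213, -2.228, -0.0]
wrist_force: [-0.8, -0.1, -0.0]
finger_gap: 0.0663
```

Call:
arm_command(steps=[0.7,0,-0.03,0.2,0,0,0,0.7,0,0,0.15,0,0,0,0.7,0,0,0.05,0,0,0,0.7,0,0,0,0,0,0,0.7,0,0,0,0,0,0])

```text
time: 29.78
eef_pos: [0.4525, -0.3806, 0.0039]
tcp_rot: [2.215, 2.227, -0.0]
wrist_force: [-1.1, -0.4, -1.4]
finger_gap: 0.0661
```

Call:
arm_command(steps=[0,0,0,0,0,0,0,0,0,0,0,0,0,0,0,0,0,0,0,0,0,0,0,0,0,0,0,0,0,0,0,0,0,0,0,0,0,0,0,0,0,0,0,0,0,0,0,0,0,0,0,0,0,0,0,0], grip_force=15)

```text
time: 30.45
eef_pos: [0.4524, -0.3804, 0.0036]
tcp_rot: [2.216, 2.227, -0.0]
wrist_force: [0.2, 0.0, -0.1]
finger_gap: 0.0369
```

Call:
arm_command(steps=[0,0,0,-0.1,0,0,0,0,0,0,-0.3,0,0,0,0,0,0,-0.3,0,0,0,0,0,0,0,0,0,0])

```text
time: 30.78
eef_pos: [0.4539, -0.382, 0.0273]
tcp_rot: [2.212, 2.224, -0.0]
wrist_force: [-0.0, -0.7, 0.7]
finger_gap: 0.037
```

Run:
```python
from h import *
c=cams.capture("wrist");cv2.imwrite(f"pics/w14.png",c["img"][:,:,::-1])
s=robot.read_state();print(s["eef_pos"],s["finger_gap"],proj(c,s["eef_pos"]+np.array([0,0,.011])))
```

```text
[ 0.45354575 -0.38165251  0.02655765] 0.03683763322413828 (np.float64(261.02167413412667), np.float64(236.91420400908314))
```

View pics/w14.png

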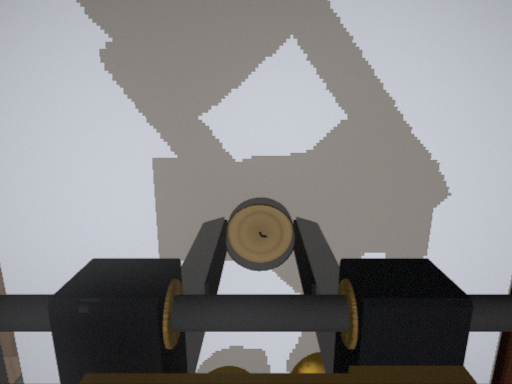

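The tea light is held centred. I'll lift it over the row and carry it to pad 4.

Call:
arm_command(steps=[0,0,0,-0.3,0,0,0,0,0,0,-0.6,0,0,0,0,0,0,-0.8,0,0,0,0,0,0,-0.9,0,0,0,0,0,0,-0.9,0,0,0,0,0,0,-0.9,0,0,0,0,0.2,0,-0.8,0,0,0,0,0.4,0,-0.4,0,0,0,0,0.7,0,-0.2,0,0,0,0,0.9,0,0,0,0,0,0,1,0,0,0,0,0,0,1,0,0,0,0,0])

```text
time: 31.83
eef_pos: [0.4514, -0.2533, 0.1992]
tcp_rot: [2.216, 2.226, 0.0]
wrist_force: [-0.3, -0.4, -0.4]
finger_gap: 0.0369
```

Call:
arm_command(steps=[0,1,0,0,0,0,0,0,1,0,0,0,0,0,0,1,0,0,0,0,0,0,1,0,0,0,0,0,0,1,0,0,0,0,0,0,1,0,0,0,0,0,0,1,0,0,0,0,0,0,1,0,0,0,0,0,0,1,0,0,0,0,0,0,1,0,0,0,0,0,0,1,0,0,0,0,0,0,1,0,0,0,0,0])

```text
time: 32.83
eef_pos: [0.4494, 0.1071, 0.199]
tcp_rot: [2.215, 2.227, 0.001]
wrist_force: [-0.3, 0.1, 0.9]
finger_gap: 0.0367
```

Call:
arm_command(steps=[0,1,-0.1,0,0,0,0,0,1,-0.1,0,0,0,0,0,1,-0.1,0,0,0,0,0,1,-0.1,0,0,0,0,0,1,-0.1,0,0,0,0,0,0.9,0,0,0,0,0,0,0.8,0,0,0,0,0,0,0.5,0,0,0,0,0,0,0.3,0,0,0,0,0,0,0,0,0,0,0,0,0,0,0,0,0,0,0])

```text
time: 33.75
eef_pos: [0.4335, 0.3302, 0.1985]
tcp_rot: [2.215, 2.228, -0.001]
wrist_force: [0.5, 0.6, -0.1]
finger_gap: 0.0369
```

Run:
```python
from h import *
c=cams.capture("wrist");cv2.imwrite(f"pics/w15.png",c["img"][:,:,::-1])
s=robot.read_state();print(s["eef_pos"],s["tcp_rot"],s["finger_gap"],proj(c,(.4382,.338,.017)))
```

```text
[0.43355799 0.32970266 0.19850219] [ 2.21574547e+00  2.22661197e+00 -1.30911452e-03] 0.036775565527634044 (np.float64(265.10447349750683), np.float64(163.15714007049775))
```

View pics/w15.png

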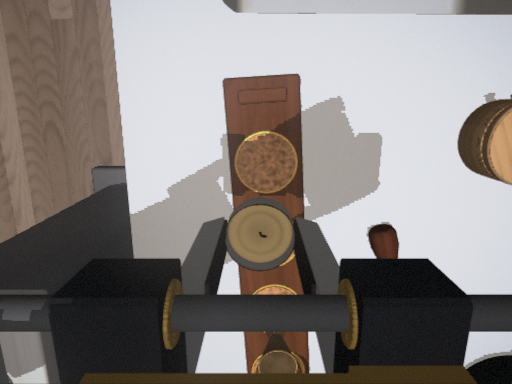

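Pad 4 is at (266,162), close to the estimate. Aligning and lowering.

Call:
arm_command(steps=[0,0.27,0.15,0.3,0,0,0,0,0,0,0.6,0,0,0,0,0,0,0.8,0,0,0,0,0,0,0.8,0,0,0,0,0,0,0.8,0,0,0,0,0,0,0.8,0,0,0,0,0,0,0.7,0,0,0,0,0,0,0.5,0,0,0,0,0,0,0.3,0,0,0,0,0,0,0.1,0,0,0,0,0,0,0,0,0,0,0,0,0,0,0,0,0])

```text
time: 34.8
eef_pos: [0.4391, 0.3387, 0.0285]
tcp_rot: [2.216, 2.226, 0.002]
wrist_force: [0.7, 0.1, -0.1]
finger_gap: 0.037
```

Call:
arm_command(steps=[0,0,0,0.06,0,0,0,0,0,0,0.05,0,0,0,0,0,0,0.04,0,0,0,0,0,0,0.02,0,0,0,0,0,0,0,0,0,0,0,0,0,0,0,0,0])

```text
time: 35.3
eef_pos: [0.4381, 0.3387, 0.0225]
tcp_rot: [2.215, 2.227, 0.0]
wrist_force: [0.1, -0.2, -0.7]
finger_gap: 0.0369
```

Call:
arm_command(steps=[0,0,0,0.04,0,0,0,0,0,0,0.02,0,0,0,0,0,0,0,0,0,0,0,0,0,0,0,0,0])

```text
time: 35.63
eef_pos: [0.4382, 0.3387, 0.0207]
tcp_rot: [-2.216, -2.227, -0.0]
wrist_force: [-0.1, 0.5, 0.4]
finger_gap: 0.0369
```

Call:
arm_command(steps=[0,0,0,0.03,0,0,0,0,0,0,0,0,0,0,0,0,0,0,0,0,0])

```text
time: 35.88
eef_pos: [0.4382, 0.3387, 0.0206]
tcp_rot: [-2.216, -2.227, 0.0]
wrist_force: [-2.2, -1.4, 4.6]
finger_gap: 0.0372
```

Contact felt. Releasing and rising.

Call:
arm_command(steps=[0.5,0,0,0,0,0,0,0.6,0,0,0,0,0,0,0.7,0,0,0,0,0,0,0.7,0,0,0,0,0,0,0.7,0,0,0,0,0,0,0.7,0,0,-0.2,0,0,0,0.7,0,0,-0.6,0,0,0,0.7,0,0,-0.9,0,0,0,0.7,0,0,-0.9,0,0,0,0.7,0,0,-0.9,0,0,0,0.7,0,0,-0.9,0,0,0,0.7,0,0,-0.9,0,0,0])

```text
time: 36.88
eef_pos: [0.4379, 0.3386, 0.1805]
tcp_rot: [2.216, 2.227, 0.0]
wrist_force: [0.8, 0.3, 0.3]
finger_gap: 0.0655
```

Call:
arm_command(steps=[0.7,0,0,-0.9,0,0,0,0.7,0.4,0,-0.2,0,0,0,0.7,0.8,0,0,0,0,0,0.7,0.9,0,0,0,0,0,0.7,0.9,0,0,0,0,0,0.7,0.9,0,0,0,0,0,0.7,0.6,0,0,0,0,0,0.7,0.3,0,0,0,0,0,0.7,0,0,0,0,0,0,0.7,0,0,0,0,0,0])

```text
time: 37.72
eef_pos: [0.4372, 0.4822, 0.2116]
tcp_rot: [2.215, 2.227, -0.001]
wrist_force: [-0.1, 0.3, -0.3]
finger_gap: 0.0657
```

Run:
```python
from h import *
s=robot.read_state();print(s["time"],s["eef_pos"],s["finger_gap"])
c=cams.capture("top");cv2.imwrite("pics/t16.png",cv2.resize(c["img"][145:225,130:280,::-1],None,fx=5,fy=5,interpolation=cv2.INTER_CUBIC))
T=lambda p:((proj(c,p)[0]-130)*5+2,(proj(c,p)[1]-145)*5+2)
print("top exp",[np.round(T(p),0) for p in [(.457,.069,.155),(.451,.159,.108),(.4455,.2485,.068),(.4382,.338,.032)]])
c=cams.capture("side");cv2.imwrite("pics/s16.png",cv2.resize(c["img"][90:220,170:320,::-1],None,fx=5,fy=4.6,interpolation=cv2.INTER_CUBIC))
c=cams.capture("wrist");cv2.imwrite("pics/w16.png",c["img"][:,:,::-1]); print(proj(c,(.4382,.338,.032)),proj(c,(.4382,.338,.017)))
```

```text
37.7167 [0.43722359 0.48219192 0.21158889] 0.06569269545077813
top exp [array([499., 171.]), array([373., 189.]), array([254., 205.]), array([138., 221.])]
(np.float64(260.71871599087507), np.float64(289.75300030095053)) (np.float64(260.68676827106407), np.float64(283.269804145135))
```

View pics/t16.png

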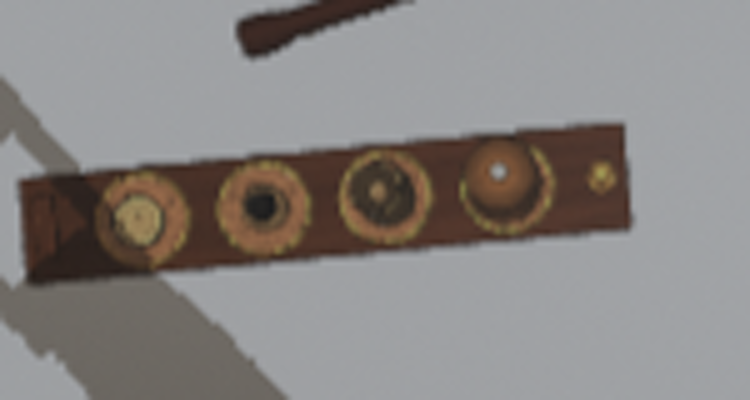

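View pics/s16.png

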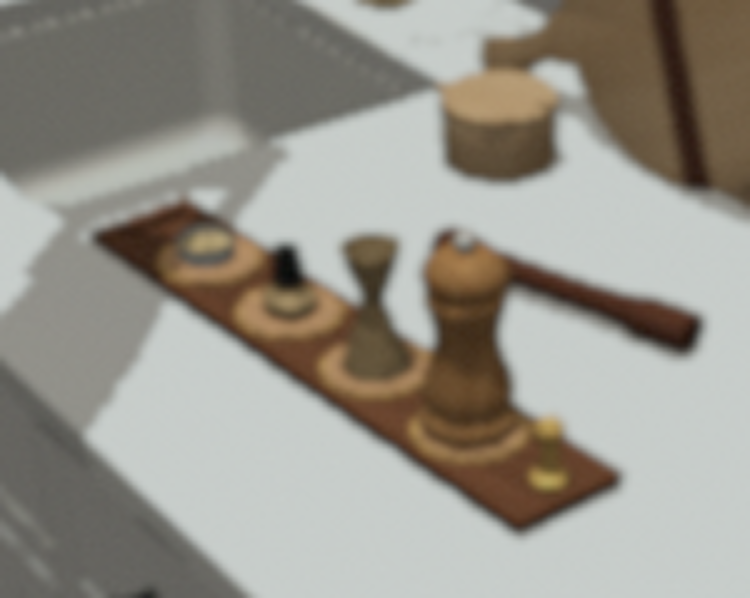

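View pics/w16.png

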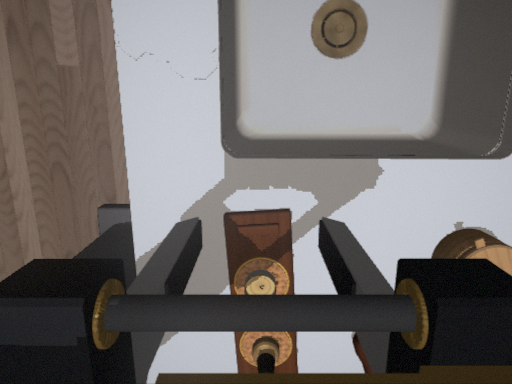

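All four stand centred and upright in the right order, from the post: mill, jigger, stopper, tea light. In the top view each top is within about 1 camera pixel of where it should be, e.g. mill button (499,171) and tea light (138,221). Handing in.

Run:
```python
from rig import robot
print(robot.hand_in())
```

```text
the job is handed in; nothing more can be done
None
```

The pepper mill, jigger, stopper and tea light now stand on the walnut strip in that order from the brass post, each on its own cork pad. I picked each one up, lowered it until the wrist force showed contact, then released it. I handed the job in at about 38 s of the 120 s allowed; the hand-in gave no verdict.

- **Last checks:** the top, side and wrist pictures show all four upright and released, with the gripper clear of everything. Each is within about 4 mm of its pad's centre by my measurement, against the 14 mm allowed. The tea light is the furthest off, by about 4 mm along the strip.
- **Disagreements:**
  - The top view put the jigger about 6 mm off in y from the wrist and side views. I used the wrist and side figure, and the grasp came out centred.
  - The jigger closed at 38 mm in the jaws, though the task gives 44 mm at the grip height. It was held firmly all the same.
- **Failures:** none of the checks failed.

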